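Make up the staining kit and the urine kit

TASK

Make up two kits from the stock on the pale blue bench pad. Staining kit, in the three-compartment blue tray: the white slide box in the middle compartment and the red-capped and blue-capped stain jars in the two end compartments, one each, either way round; urine kit, in the two-compartment yellow tray: the yellow-lidded specimen pot and the orange-capped strip tube, one in each compartment, either way round. Stand everything upright on the compartment floors, never lay over or tip a container on the way, and leave the green-capped jar, the tissue box and the amber dropper bottle where they are.

Things in the scene. Friction and masses are not known exactly. Their poses are not given: they have to be found in the camera images.
- blue_tray: blue tray, fixed to the bench, for the staining kit: 110 mm (its x) by 240 mm (its y), three open compartments in a row along its y, each 104 mm (x) by 76 mm (y) inside, centred at y = -79, 0 and +79 mm. Floor 4 mm thick, walls and dividers 3 mm thick with their tops 16 mm above the bench. Origin: centre of its underside, z up. Lies left or right on the bench.
- yellow_tray: yellow tray, fixed to the bench, for the urine kit: 110 mm (its x) by 161 mm (its y), two open compartments side by side along its y, each 104 mm (x) by 76 mm (y) inside, centred at y = -39.5 and +39.5 mm. Floor 4 mm thick, walls and divider 3 mm thick with their tops 16 mm above the bench. Origin: centre of its underside, z up. Lies left or right on the bench.
- red_jar_centre (a point): stain jar, an upright closed cylinder 40 mm in diameter and 62 mm tall (the top 16 mm is the cap), about 90 g, with a red cap, dark red body and a white paper band; stands on the pale blue bench pad at the start. Point: its centre, 31 mm above its underside; z along its axis. 
- blue_jar_centre (a point): stain jar, an upright closed cylinder 40 mm in diameter and 62 mm tall (the top 16 mm is the cap), about 90 g, with a blue cap, light blue body and a white paper band; stands on the pale blue bench pad at the start. Point: its centre, 31 mm above its underside; z along its axis. 
- green_jar_centre (a point): stain jar, an upright closed cylinder 40 mm in diameter and 62 mm tall (the top 16 mm is the cap), about 90 g, with a green cap, dull green body and a white paper band; stands on the pale blue bench pad at the start. Point: its centre, 31 mm above its underside; z along its axis. Not wanted: it stays in the stock.
- pot_centre (a point): specimen pot, an upright closed off-white cylinder 50 mm in diameter and 58 mm tall with a 12 mm yellow lid on top, about 50 g. Point: its centre, 29 mm above its underside; z along its axis.
- strip_tube_centre (a point): test-strip tube, an upright closed white and grey cylinder 34 mm in diameter and 74 mm tall with a 14 mm orange cap on top, about 40 g. Point: its centre, 37 mm above its underside; z along its axis.
- slide_box_centre (a point): white microscope-slide box, closed, 80 mm long (its x) by 30 mm wide (its y) by 50 mm tall, with a paper label on its pale grey top, about 70 g; at the start its length points roughly away from the robot. Point: its centre, 25 mm above its underside; z up.
- tissue_box: bystander: green tissue box, 120 by 230 mm and 85 mm tall, standing loose at the left. Origin: centre of its underside.
- dropper_bottle_centre (a point): bystander: amber dropper bottle with a white cap, 36 mm in diameter and 90 mm tall, standing loose at the right. Point: its centre, 45 mm above its underside.
There are look-alikes about, which are no part of the job. Several things look just like the part that bears blue_jar_centre: the one meant starts farthest to the robot's left.

How it is judged:
At the end, for the whole second after the job is handed in: Each kit item at rest in its compartment (box middle), on the floor within 5 mm, upright within 0.12 rad, centre within 40 mm along the tray's x and 25 mm along y (box 30) of the compartment's centre. Green jar, tissue box and dropper bottle within 30 mm of their start (x of red_jar_centre in the frame of blue_tray between -0.04 and 0.04 m and z of red_jar_centre in the frame of blue_tray between 0.03 and 0.04 m and angle between each of red_jar_centre, blue_jar_centre, slide_box_centre, pot_centre, strip_tube_centre's own z axis and vertical below 0.12 rad and linear speed of each of red_jar, blue_jar, slide_box, pot, strip_tube below 0.02 m/s and angular speed of each of red_jar, blue_jar, slide_box, pot, strip_tube below 0.2 rad/s and x of blue_jar_centre in the frame of blue_tray between -0.04 and 0.04 m and z of blue_jar_centre in the frame of blue_tray between 0.03 and 0.04 m and x of slide_box_centre in the frame of blue_tray between -0.04 and 0.04 m and z of slide_box_centre in the frame of blue_tray between 0.024 and 0.034 m and x of pot_centre in the frame of yellow_tray between -0.04 and 0.04 m and z of pot_centre in the frame of yellow_tray between 0.028 and 0.038 m and x of strip_tube_centre in the frame of yellow_tray between -0.04 and 0.04 m and z of strip_tube_centre in the frame of yellow_tray between 0.036 and 0.046 m and y of slide_box_centre in the frame of blue_tray between -0.03 and 0.03 m and ((y of red_jar_centre in the frame of blue_tray between 0.054 and 0.104 m and y of blue_jar_centre in the frame of blue_tray between -0.104 and -0.054 m) or (y of red_jar_centre in the frame of blue_tray between -0.104 and -0.054 m and y of blue_jar_centre in the frame of blue_tray between 0.054 and 0.104 m)) and ((y of pot_centre in the frame of yellow_tray between 0.0145 and 0.0645 m and y of strip_tube_centre in the frame of yellow_tray between -0.0645 and -0.0145 m) or (y of pot_centre in the frame of yellow_tray between -0.0645 and -0.0145 m and y of strip_tube_centre in the frame of yellow_tray between 0.0145 and 0.0645 m)) and distance of each of green_jar_centre, tissue_box, dropper_bottle_centre from where it was at the start of the episode below 0.03 m); the robot touches nothing.
It fails at once if the green jar, the tissue box or the dropper bottle is moved from its place (by over 30 mm) (distance of any of green_jar_centre, tissue_box, dropper_bottle_centre from where it was at the start of the episode above 0.03 m).
It fails at once if a container is tipped or laid over (by over 0.8 rad) (angle between any of red_jar_centre, blue_jar_centre, pot_centre, strip_tube_centre, slide_box_centre's own z axis and vertical above 0.8 rad).
It also fails if it takes over 112 s, if anything falls off the work surface, if the arm or the gripper's body presses on something with over 40 N, if the wrist force passes 120 N, or if a joint passes its speed limit or range.

ROBOT

A 6-joint arm with a two-finger parallel gripper is mounted at the origin on the work surface. World frame = base frame: x ahead of the robot, y to its left, z up, the work surface at z = 0. Lengths are in m, angles in rad, forces in N, time in s.
With the tool pointing down it reaches from about 0.4 to 0.825 m from the base axis. Payload 7 kg.
Tool frame: the origin (TCP) lies at the very end of the fingers, on their centre line; the grasp point (between the pads) lies 19 mm behind it; z points along the fingers, y is the line along which they close (so a half turn about z gives the same grasp; the last joint's range is limited). The gripper opens to 88 mm and grips with 3 to 60 N. Pads are 19 mm wide; open, the fingers measure 130 mm over their backs; the gripper's body (78 mm by 193 mm) begins 47 mm behind the grasp point.
Start: joints at [-0.864, 0.359, 0.012, 0, -1.224, -0.288], TCP at [0.274, -0.617, 0.227] pointing down, gripper open.
Joint ranges: [-3.07, 3.07], [-1.43, 2.12], [-1.02, 1.25], [-3.03, 1.67], [-3.05, -0], [-3.03, 3.03]. Speed limits (rad/s): [2.39, 2.39, 3.01, 3.14, 3.14, 3.14].

INTERFACE

Orientations are given as [roll, pitch, yaw] about the fixed x, y, z axes, in that order (R = Rz(yaw) Ry(pitch) Rx(roll)).
In Python, from station import arm, vision gives the robot as it stands. The module is installed in compiled form; this text tells all that it offers.
- The arm moves only by the tool jog_arm, never from a script. Its argument "steps" is a list that holds one entry, the list of rows, each a list of 7 numbers: the closure in counts, from 0 (fully open) to 255 (shut), then the shift along the tool's x, y, z scaled (see below), then the turn, a rotation vector about the tool's x, y, z scaled (see below). In form: [[[grip, dx, dy, dz, rx, ry, rz], ...]]. A call has 1 to 8 rows; each row is the pose to reach, as a shift and turn from the pose commanded when the call began, along the tool's axes at that moment; what a row does not reach only later rows make up. The controller multiplies each number of a shift by 250 mm and each number of a turn by 45 degrees. A row lasts 1/10 s, in which the tool goes at most 50 mm and 8.59 degrees, less where a joint would pass 70% of its speed; a pose out of reach is approached as far as the arm can. A call with a number of a shift or a turn outside -1 to 1 is refused whole. A call with a gripper value outside its range is refused whole. The fingers move at their own pace and stop on an object; "newtons" is the grip in N (left out, the last holds). Time passes only in rows, so rows that repeat a pose let the fingers close. It gives the time, the measured TCP pose, the force, the opening and the grip force at its end, in the units of the state.
- arm.get_state(): the state, without advancing time (a new reading comes with each control period).
- vision.grab_frame(name): name is "scene" or "top" or "wrist"; returns a dict with "color" (400x640x3 uint8, red, green, blue), "vfov" (degrees; the focal length in pixels is half the picture's height over the tangent of half this angle, whatever the lens; pixels are square), "cx", "cy" (the principal point, pixels), "extrinsics" (4x4, takes a point from world to camera coordinates). Camera axes: x right, y down, z forward; pixel columns grow to the right and rows downward; lengths in m; the calibration is good to about 2 mm. A picture is of the moment at which its call begins. There is no depth.
- arm.job_done(): hands the job in; it is judged then, once.
The state is a dict: "t": time; "q": joint angles; "qd": joint speeds; "joint_efforts": joint torques, N m; "eef_pos": TCP position; "ee_rot": TCP orientation; "force": force on the tool from outside, world axes, zero at the start; "moment": the same for the moment, N m; "width": finger opening in m; "gripper_force": force on a finger pad.
Only numpy, scipy, OpenCV 4.12 (cv2) and the standard library are available. Lean on these libraries where they do the work, as an engineer would, in place of code of your own. Each camera call takes 0.05 s, during which the arm holds its last target. There are 200 camera calls.

## Working session

There is one attempt and no reset: what is moved stays moved. The work goes in short steps, Python scripts to look and compute and a tool call to move; the robot and the scene stay as the last step left them, time stands still between calls to the robot, and variables do not carry over. Pictures are saved under pics/ and viewed, at most 14 in all, crops included, and the job is handed in when it is done.

Besides the shell and the picture viewer there is one more tool, called after "Call:" as name(argument=value, ...) on one line, values as JSON. jog_arm: Moves the arm, as the interface text tells. Its arguments: {"type":"object","properties":{"steps":{"type":"array","items":{"type":"array","items":{"type":"array","items":{"type":"number"}}}},"newtons":{"type":"number"}},"required":["steps"]}

```bash
mkdir -p pics
python3 - <<'E'
from station import arm, vision
import cv2
for n in("scene","top"):
    f=vision.grab_frame(n); cv2.imwrite(f"pics/{n}0.png",f["color"][:,:,::-1]); print(n,f["vfov"],f["cx"],f["cy"],f["extrinsics"].round(4).tolist())
s=arm.get_state(); print({k:(v.tolist() if hasattr(v,'tolist') else v) for k,v in s.items()})
E
```

```text
scene 42.96747829916491 322.72561149815857 201.23257821391334 [[-0.5125, 0.8587, -0.0042, 0.2158], [0.7404, 0.4394, -0.5086, -0.3727], [-0.4349, -0.2638, -0.861, 1.9199], [0.0, 0.0, 0.0, 1.0]]
top 49.08660567657003 321.00154765988566 193.908828662236 [[-0.0121, -0.9999, -0.01, 0.0574], [-0.987, 0.0135, -0.16, 0.5148], [0.1601, 0.0079, -0.9871, 1.2125], [0.0, 0.0, 0.0, 1.0]]
{'t': 0.1, 'q': [-0.863898869781037, 0.3593212843861058, 0.011160532244631826, -0.0003063286425189267, -1.224094268816831, -0.2880988303103039], 'qd': [-0.0007601598882188949, -0.0010994504820264809, 0.0008631185008216677, 0.0012189831320825704, 0.0007836068036560069, -0.00039259273638589945], 'joint_efforts': [-0.0015371017798315734, -58.416398763656616, 29.375047087669373, 7.015451341867447, 0.01013374887406826, -4.218056005811377e-05], 'eef_pos': [0.2742976538198909, -0.6162823265809596, 0.22571725237172852], 'ee_rot': [3.140112248869136, -0.00013838091568918465, -2.7228982244284072], 'force': [0.45855047903615986, -0.7254156997204196, -0.2384188616965598], 'moment': [0.02735886701980727, 0.030625967954097794, 0.03812126330232702], 'gripper_force': 0.0, 'width': 0.08750011426437135}
```

View pics/top0.png

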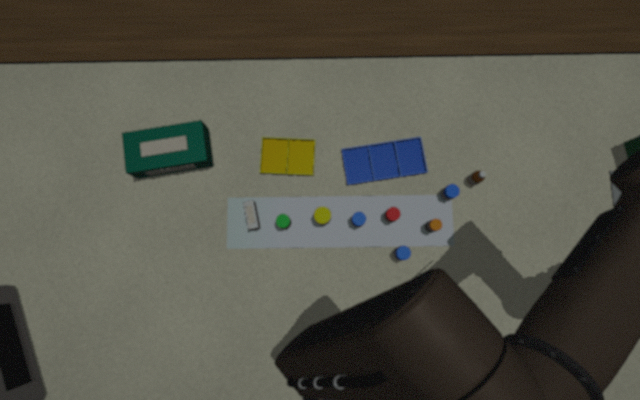

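View pics/scene0.png

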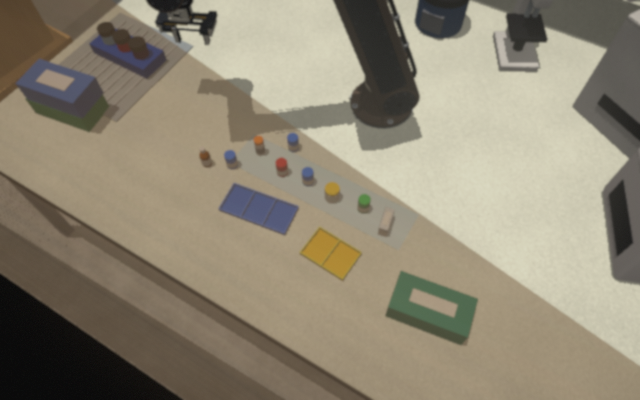

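Top view: the blue-capped candidates are at (358,219), (402,253) and (452,191). Robot's left is image left, so the one meant is (358,219). The other positions are:
- Red jar (392,214), pot (322,216), tube (434,226), slide box (251,216), green jar (283,222).
- Blue tray ~(384,161), yellow tray ~(288,157).

Next I'll confirm the blue jar in a crop and measure.

```bash
cat > h.py <<'E'
import numpy as np, cv2
from station import arm, vision
def ray(f,u,v,z):
    fl=f["color"].shape[0]/2/np.tan(np.radians(f["vfov"])/2)
    E=np.array(f["extrinsics"]);R,t=E[:3,:3],E[:3,3];c=-R.T@t
    d=R.T@np.array([(u-f["cx"])/fl,(v-f["cy"])/fl,1]);return c+d*(z-c[2])/d[2]
def proj(f,p):
    fl=f["color"].shape[0]/2/np.tan(np.radians(f["vfov"])/2)
    E=np.array(f["extrinsics"]);q=E[:3,:3]@p+E[:3,3];return np.array([f["cx"]+fl*q[0]/q[2],f["cy"]+fl*q[1]/q[2]])
def blobs(f,lo,hi,amin=40,box=None):
    h=cv2.cvtColor(f["color"],cv2.COLOR_RGB2HSV);m=cv2.inRange(h,lo,hi)
    if box:
        k=np.zeros_like(m);x0,y0,x1,y1=box;k[y0:y1,x0:x1]=1;m*=k
    n,l,s,c=cv2.connectedComponentsWithStats(m)
    return [(c[i],s[i],(l==i).astype(np.uint8)) for i in range(1,n) if s[i][4]>=amin]
E
python3 - <<'E'
from h import *
f=vision.grab_frame("top"); B=(225,110,495,265)
img=f["color"][125:270,220:500,::-1].copy(); cv2.imwrite("pics/crop1.png",cv2.resize(img,None,fx=2.8,fy=2.8,interpolation=cv2.INTER_CUBIC))
for nm,lo,hi in [("red",(0,130,70),(5,255,255)),("red2",(172,130,70),(180,255,255)),("orange",(6,130,70),(18,255,255)),("yel",(20,130,70),(34,255,255)),("green",(45,100,50),(80,255,255)),("blue",(100,130,60),(125,255,255))]:
    for c,s,m in blobs(f,lo,hi,25,B):
        z=.016 if s[4]>700 else .062
        r=cv2.minAreaRect(cv2.findNonZero(m))
        print(nm,c.round(1),s[4],ray(f,*c,z)[:2].round(3), [ray(f,*p,z)[:2].round(3).tolist() for p in cv2.boxPoints(r)] if s[4]>700 else s[:4])
E
```

```text
red [392.1 214. ] 63 [ 0.453 -0.147] [386 209  14  12]
red2 [392.8 213.6] 65 [ 0.454 -0.149] [387 208  12  13]
orange [435.1 224.5] 94 [ 0.422 -0.265] [430 220  11  10]
yel [287.2 156.1] 1864 [0.635 0.15 ] [[0.587, 0.231], [0.695, 0.226], [0.683, 0.068], [0.575, 0.075]]
yel [321.7 215.2] 218 [0.452 0.049] [314 207  16  17]
green [282.5 220.9] 153 [0.437 0.159] [276 214  14  14]
blue [383.6 160.9] 2731 [ 0.616 -0.135] [[0.652, -0.012], [0.686, -0.247], [0.581, -0.258], [0.548, -0.025]]
blue [451.4 190.9] 142 [ 0.516 -0.316] [444 185  15  13]
blue [358.1 218.9] 137 [ 0.44  -0.052] [352 212  13  14]
blue [402.4 252.7] 148 [ 0.345 -0.171] [396 247  14  13]
```

View pics/crop1.png

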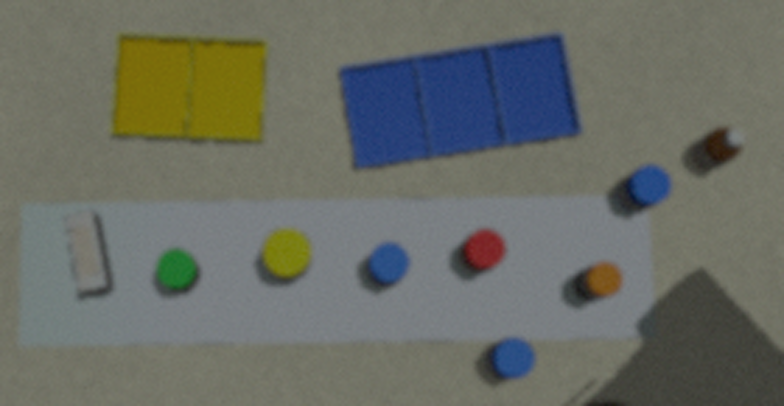

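The crop confirms it: the leftmost blue-capped jar is at crop (388,263), full-frame (358,219). It stands in the stock row on the pad, and the other two (right and near) are look-alikes. Now I'll plan the first hover, over the slide box.

```bash
cat >> h.py <<'E'
from scipy.spatial.transform import Rotation as Ro
def chain(*wps, cur=None):
    """print jog numbers through waypoints (x,y,z,yaw), from the measured pose"""
    s=arm.get_state()
    p=np.array(s["eef_pos"]);yaw=s["ee_rot"][2]
    print("at",p.round(4),round(yaw,3),"t",round(s["t"],1),"w",round(s["width"],4),"q1,6",round(s["q"][0],2),round(s["q"][5],2))
    R=Ro.from_euler("xyz",s["ee_rot"])
    for w in wps:
        T=Ro.from_euler("xyz",[np.pi,0,w[3]]);d=R.inv().apply(np.array(w[:3])-p)/.25;r=(R.inv()*T).as_rotvec()/(np.pi/4)
        k=max(np.linalg.norm(d)*5,np.linalg.norm(r)*45/8.59)
        print(w,"->",d.round(3).tolist(),r.round(3).tolist(),"rows",round(k,1));p=np.array(w[:3]);R=T
E
python3 - <<'E'
from h import *
f=vision.grab_frame("top")
print("box",ray(f,220+87/2.8,125+252/2.8,.05), "tube",ray(f,435,224.7,.074),"dropper",ray(f,482,173,.09),"tissueR",ray(f,212,165,.0))
chain((.42,-.42,.23,-2.72),(.52,-.23,.23,-2.72),(.52,0,.23,-2.99),(.40,.22,.23,-2.99))
E
```

```text
box [0.45647855 0.24911586 0.05      ] tube [ 0.42018769 -0.26199114  0.074     ] dropper [ 0.56010548 -0.3951735   0.09      ] tissueR [0.61460916 0.37701059 0.        ]
at [ 0.2744 -0.6164  0.226 ] -2.723 t 0.2 w 0.0875 q1,6 -0.86 -0.29
(0.42, -0.42, 0.23, -2.72) -> [-0.852, 0.481, -0.016] [0.001, -0.0, -0.004] rows 4.9
(0.52, -0.23, 0.23, -2.72) -> [-0.676, 0.53, 0.0] [0.0, 0.0, 0.0] rows 4.3
(0.52, 0, 0.23, -2.99) -> [-0.376, 0.839, 0.0] [0.0, -0.0, 0.344] rows 4.6
(0.4, 0.22, 0.23, -2.99) -> [0.342, 0.942, 0.0] [0.0, 0.0, 0.0] rows 5.0
```

Call:
jog_arm(steps=[[[0,-0.85,0.48,-0.02,0,0,0],[0,-0.85,0.48,-0.02,0,0,0],[0,-0.85,0.48,-0.02,0,0,0],[0,-0.85,0.48,-0.02,0,0,0],[0,-0.85,0.48,-0.02,0,0,0],[0,-0.85,0.48,-0.02,0,0,0]]])

```text
t: 0.8
eef_pos: [0.4226, -0.4171, 0.232]
ee_rot: [-3.141, 0.001, -2.718]
force: [-0.4, -0.9, 0.5]
width: 0.0876
gripper_force: 0.0
```

Call:
jog_arm(steps=[[[0,-0.68,0.53,0,0,0,0],[0,-0.68,0.53,0,0,0,0],[0,-0.68,0.53,0,0,0,0],[0,-0.68,0.53,0,0,0,0],[0,-0.68,0.53,0,0,0,0]]])

```text
t: 1.3
eef_pos: [0.5228, -0.2274, 0.2316]
ee_rot: [3.142, 0.001, -2.72]
force: [0.1, -0.9, -0.2]
width: 0.0877
gripper_force: 0.0
```

Call:
jog_arm(steps=[[[0,-0.38,0.84,0,0,0,0.34],[0,-0.38,0.84,0,0,0,0.34],[0,-0.38,0.84,0,0,0,0.34],[0,-0.38,0.84,0,0,0,0.34],[0,-0.38,0.84,0,0,0,0.34]]])

```text
t: 1.8
eef_pos: [0.5223, 0.0019, 0.2317]
ee_rot: [3.141, 0.0, -2.989]
force: [0.3, -0.2, 0.3]
width: 0.0877
gripper_force: 0.0
```

Call:
jog_arm(steps=[[[100,0.34,0.94,0,0,0,0],[100,0.34,0.94,0,0,0,0],[100,0.34,0.94,0,0,0,0],[100,0.34,0.94,0,0,0,0],[100,0.34,0.94,0,0,0,0],[100,0.34,0.94,0,0,0,0],[100,0.34,0.94,0,0,0,0]]])

```text
t: 2.5
eef_pos: [0.4026, 0.2202, 0.2316]
ee_rot: [-3.142, -0.0, -2.987]
force: [-0.1, -0.0, 0.4]
width: 0.0537
gripper_force: 0.0
```

Run:
```python
from h import *
f=vision.grab_frame("wrist"); cv2.imwrite("pics/w1.png",f["color"][:,:,::-1])
print(f["vfov"]); print(-f["extrinsics"][:3,:3].T@f["extrinsics"][:3,3], f["extrinsics"][:3,:3].round(2).tolist())
chain((.4565,.249,.23,-2.99))
```

```text
70.61517608535407
[0.33148151 0.20950387 0.39045698] [[-0.15, 0.99, 0.0], [0.95, 0.15, 0.27], [0.26, 0.04, -0.96]]
at [0.403  0.2193 0.2315] -2.989 t 2.5 w 0.0534 q1,6 0.93 -2.35
(0.4565, 0.249, 0.23, -2.99) -> [-0.229, 0.085, 0.006] [-0.0, -0.0, 0.002] rows 1.2
```

View pics/w1.png

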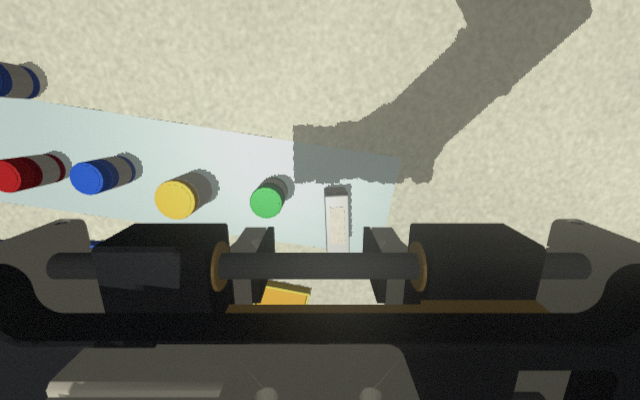

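Wrist view: the slide box top runs from its near edge at about (326..347,195) down to the gripper bar at about (327..349,250). The green jar is at (267,200), pot (176,199), blue jar (88,177).

Run:
```python
from h import *
f=vision.grab_frame("wrist")
g=cv2.cvtColor(f["color"],cv2.COLOR_RGB2GRAY).astype(int)
for r in (188,192,196,205,215,230,245): print(r,g[r,318:358].tolist())
print("col",g[180:205,336].tolist())
for p in [(326,195),(347,195),(327,248),(349,248)]: print(p,ray(f,*p,.05).round(4))
for nm,lo,hi in [("green",(45,100,50),(80,255,255)),("yel",(18,90,100),(34,255,255)),("blue",(105,130,90),(125,255,255)),("red",(172,130,70),(180,255,255))]:
    for c,s,m in blobs(f,lo,hi,300,(0,140,640,225)): print(nm,c.round(1),s,ray(f,*c,.057)[:2].round(4))
```

```text
188 [221, 221, 222, 221, 222, 222, 210, 111, 96, 98, 99, 97, 97, 95, 95, 97, 94, 97, 98, 97, 96, 98, 96, 98, 97, 98, 97, 97, 114, 128, 128, 126, 127, 145, 220, 219, 219, 216, 217, 216]
192 [221, 222, 221, 221, 221, 220, 213, 112, 100, 96, 93, 94, 94, 95, 94, 91, 92, 93, 100, 92, 92, 89, 93, 91, 91, 90, 92, 93, 91, 94, 107, 130, 125, 126, 145, 217, 217, 217, 217, 218]
196 [222, 222, 223, 223, 220, 218, 214, 134, 148, 158, 164, 169, 170, 173, 178, 180, 185, 186, 187, 188, 195, 191, 197, 196, 199, 199, 198, 201, 199, 199, 175, 118, 129, 147, 218, 216, 216, 217, 217, 217]
205 [221, 221, 221, 220, 220, 221, 217, 181, 181, 223, 223, 222, 221, 221, 220, 220, 219, 218, 219, 220, 219, 217, 218, 216, 216, 216, 214, 213, 214, 212, 198, 137, 129, 137, 188, 218, 215, 214, 215, 214]
215 [219, 219, 218, 217, 218, 218, 219, 208, 140, 206, 220, 219, 219, 210, 211, 213, 213, 209, 207, 207, 208, 212, 211, 216, 215, 212, 206, 210, 210, 213, 206, 154, 127, 131, 165, 216, 214, 214, 215, 213]
230 [216, 214, 217, 214, 215, 216, 214, 212, 179, 176, 216, 217, 213, 210, 210, 212, 209, 211, 212, 214, 214, 215, 210, 212, 214, 217, 212, 207, 207, 211, 205, 171, 117, 133, 185, 211, 213, 209, 209, 209]
245 [212, 211, 211, 211, 208, 208, 210, 212, 203, 147, 192, 211, 209, 205, 204, 204, 206, 206, 206, 207, 205, 204, 202, 203, 202, 204, 203, 201, 201, 203, 200, 181, 166, 209, 207, 209, 209, 208, 208, 207]
col [128, 129, 177, 217, 187, 125, 118, 102, 98, 99, 101, 98, 100, 96, 95, 129, 187, 220, 221, 220, 219, 220, 220, 218, 219]
(326, 195) [0.4206 0.2321 0.05  ]
(347, 195) [0.4166 0.258  0.05  ]
(327, 248) [0.4917 0.2449 0.05  ]
(349, 248) [0.4873 0.2735 0.05  ]
green [266.4 202. ] [251 187  32  31 752] [0.4388 0.1606]
yel [175.6 199.4] [ 156  180   41   39 1236] [0.4524 0.0501]
blue [ 87.3 178.4] [ 71 163  34  32 836] [ 0.442  -0.0554]
```

Box top comes out at centre about (.457,.252), yaw about 0.195.

Run:
```python
from h import *
y=-2.945
chain((.457,.252,.15,y),(.457,.252,.022,y))
```

```text
at [0.4034 0.2188 0.2315] -2.99 t 2.6 w 0.0533 q1,6 0.93 -2.35
(0.457, 0.252, 0.15, -2.945) -> [-0.232, 0.099, 0.326] [-0.0, -0.0, -0.058] rows 2.1
(0.457, 0.252, 0.022, -2.945) -> [0.0, -0.0, 0.512] [0.0, 0.0, 0.0] rows 2.6
```

Call:
jog_arm(steps=[[[100,-0.23,0.1,0.33,0,0,-0.06],[100,-0.23,0.1,0.33,0,0,-0.06],[100,-0.23,0.1,0.33,0,0,-0.06],[100,-0.23,0.1,0.33,0,0,-0.06]]])

```text
t: 3.0
eef_pos: [0.4567, 0.2508, 0.1472]
ee_rot: [-3.138, -0.004, -2.946]
force: [-0.0, -1.0, 0.4]
width: 0.053
gripper_force: 0.0
```

Call:
jog_arm(steps=[[[100,0,0,0.2,0,0,0],[100,0,0,0.35,0,0,0],[100,0,0,0.45,0,0,0],[100,0,0,0.51,0,0,0],[100,0,0,0.51,0,0,0],[100,0,0,0.51,0,0,0]]])

```text
t: 3.6
eef_pos: [0.457, 0.2529, 0.0233]
ee_rot: [3.14, 0.002, -2.943]
force: [-0.1, 0.7, -0.3]
width: 0.0536
gripper_force: 0.0
```

Call:
jog_arm(steps=[[[255,0,0,0,0,0,0],[255,0,0,0,0,0,0],[255,0,0,0,0,0,0],[255,0,0,0,0,0,0],[255,0,0,0,0,0,0],[255,0,0,0,0,0,0],[255,0,0,0,0,0,0]]], newtons=15)

```text
t: 4.3
eef_pos: [0.4564, 0.2532, 0.0223]
ee_rot: [3.141, 0.001, -2.942]
force: [-1.1, -1.1, 7.4]
width: 0.0298
gripper_force: 15.0
```

Run:
```python
from h import *
y=-3.0
chain((.457,.252,.17,-2.945),(.50,.05,.17,-2.97),(.616,-.1355,.17,y),(.616,-.1355,.027,y))
```

```text
at [0.4564 0.2532 0.0223] -2.942 t 4.3 w 0.0298 q1,6 0.88 -2.25
(0.457, 0.252, 0.17, -2.945) -> [-0.002, -0.005, -0.591] [0.0, 0.001, 0.003] rows 3.0
(0.5, 0.05, 0.17, -2.97) -> [-0.011, -0.826, -0.0] [-0.0, -0.0, 0.032] rows 4.1
(0.616, -0.1355, 0.17, -3.0) -> [-0.33, -0.81, -0.0] [0.0, -0.0, 0.038] rows 4.4
(0.616, -0.1355, 0.027, -3.0) -> [0.0, -0.0, 0.572] [0.0, 0.0, 0.0] rows 2.9
```

Call:
jog_arm(steps=[[[255,0,0,-0.1,0,0,0],[255,0,0,-0.25,0,0,0],[255,0,0,-0.4,0,0,0],[255,0,0,-0.52,0,0,0],[255,0,0,-0.59,0,0,0],[255,0,0,-0.59,0,0,0]]])

```text
t: 4.9
eef_pos: [0.4572, 0.254, 0.1719]
ee_rot: [3.139, 0.004, -2.942]
force: [0.4, -0.4, -0.9]
width: 0.0297
gripper_force: 15.0
```

Call:
jog_arm(steps=[[[255,0,-0.1,0,0,0,0],[255,-0.01,-0.24,0,0,0,0.03],[255,-0.01,-0.4,0,0,0,0.03],[255,-0.01,-0.55,0,0,0,0.03],[255,-0.01,-0.7,0,0,0,0.03],[255,-0.01,-0.8,0,0,0,0.03],[255,-0.01,-0.83,0,0,0,0.03]]])

```text
t: 5.6
eef_pos: [0.4989, 0.0477, 0.1678]
ee_rot: [-3.141, -0.002, -2.969]
force: [-0.5, 0.2, -0.4]
width: 0.03
gripper_force: 15.0
```

Call:
jog_arm(steps=[[[255,-0.04,-0.1,0,0,0,0.04],[255,-0.1,-0.24,0,0,0,0.04],[255,-0.16,-0.4,0,0,0,0.04],[255,-0.22,-0.55,0,0,0,0.04],[255,-0.28,-0.7,0,0,0,0.04],[255,-0.32,-0.78,0,0,0,0.04],[255,-0.33,-0.81,0,0,0,0.04],[255,-0.33,-0.81,0,0,0,0.04]]])

```text
t: 6.4
eef_pos: [0.6159, -0.1352, 0.1676]
ee_rot: [3.141, -0.002, -2.999]
force: [-0.9, -0.1, -1.8]
width: 0.0297
gripper_force: 15.0
```

Run:
```python
from h import *
f=vision.grab_frame("wrist"); cv2.imwrite("pics/w2.png",f["color"][:,:,::-1])
chain((.616,-.1355,.05,-3.0),(.616,-.1355,.0265,-3.0))
```

```text
at [ 0.6155 -0.1345  0.168 ] -2.998 t 6.5 w 0.0298 q1,6 0.09 -1.52
(0.616, -0.1355, 0.05, -3.0) -> [-0.002, -0.005, 0.472] [0.001, -0.002, 0.002] rows 2.4
(0.616, -0.1355, 0.0265, -3.0) -> [0.0, -0.0, 0.094] [0.0, 0.0, 0.0] rows 0.5
```

View pics/w2.png

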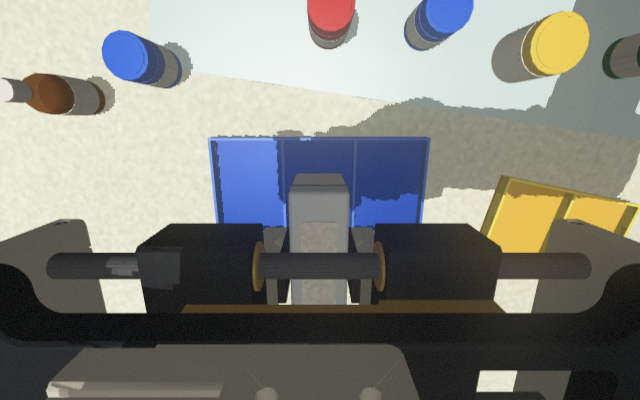

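The box is held upright, centred between the dividers (cols 283 and 355) and aligned with the tray. I'll lower it, release, and use the near tray corners at (209,138) and (429,138) to check the tray pose.

Run:
```python
from h import *
f=vision.grab_frame("wrist")
a=ray(f,209,138,.016);b=ray(f,429,138,.016);d=(b-a)[:2];L=np.hypot(*d);th=np.arctan2(-d[0],d[1]);c=(a+b)[:2]/2+.055*np.array([np.cos(th),np.sin(th)])
print(L,th,c)
a=ray(f,507,178,.016);b=ray(f,639,208,.016);print("yel",a,b)
```

```text
0.2375617207818133 0.14328785486356926 [ 0.61783167 -0.1329542 ]
yel [0.57683256 0.07416725 0.016     ] [0.58909289 0.23637115 0.016     ]
```

Call:
jog_arm(steps=[[[255,0,0,0.15,0,0,0],[255,0,0,0.3,0,0,0],[255,0,0,0.4,0,0,0],[255,0,0,0.47,0,0,0],[255,0,0,0.53,0,0,0],[255,0,0,0.56,0,0,0],[255,0,0,0.56,0,0,0]]])

```text
t: 7.2
eef_pos: [0.6153, -0.134, 0.0284]
ee_rot: [3.141, -0.002, -2.997]
force: [1.0, -0.3, -1.8]
width: 0.0301
gripper_force: 15.0
```

Call:
jog_arm(steps=[[[255,0,0,0.007,0,0,0],[255,0,0,0.007,0,0,0],[255,0,0,0.007,0,0,0]]])

```text
t: 7.5
eef_pos: [0.6166, -0.1349, 0.0281]
ee_rot: [-3.141, 0.001, -2.998]
force: [0.2, 0.0, 0.1]
width: 0.0296
gripper_force: 15.0
```

Call:
jog_arm(steps=[[[110,0,0,0,0,0,0],[110,0,0,0,0,0,0],[110,0,0,0,0,0,0],[110,0,0,0,0,0,0],[110,0,0,-0.1,0,0,0],[110,0,0,-0.3,0,0,0],[110,0,0,-0.5,0,0,0],[110,0,0,-0.5,0,0,0]]])

```text
t: 8.3
eef_pos: [0.6205, -0.1355, 0.1605]
ee_rot: [-3.139, 0.012, -2.996]
force: [-0.3, 0.1, -0.4]
width: 0.05
gripper_force: 0.0
```

Run:
```python
from h import *
y=-1.571
chain((.52,-.05,.16,-2.25),(.46,-.053,.15,y),(.441,-.053,.11,y),(.441,-.053,.03,y))
```

```text
at [ 0.6205 -0.1355  0.1605] -2.996 t 8.3 w 0.05 q1,6 0.09 -1.52
(0.52, -0.05, 0.16, -2.25) -> [0.348, 0.397, -0.003] [-0.009, 0.013, -0.95] rows 5.0
(0.46, -0.053, 0.15, -1.571) -> [0.16, 0.179, 0.04] [0.0, 0.0, -0.865] rows 4.5
(0.441, -0.053, 0.11, -1.571) -> [0.0, 0.076, 0.16] [0.0, 0.0, 0.0] rows 0.9
(0.441, -0.053, 0.03, -1.571) -> [-0.0, -0.0, 0.32] [0.0, 0.0, 0.0] rows 1.6
```

Call:
jog_arm(steps=[[[0,0.35,0.4,0,0,0,-0.95],[0,0.35,0.4,0,0,0,-0.95],[0,0.35,0.4,0,0,0,-0.95],[0,0.35,0.4,0,0,0,-0.95],[0,0.35,0.4,0,0,0,-0.95],[0,0.35,0.4,0,0,0,-0.95]]])

```text
t: 8.9
eef_pos: [0.5152, -0.0483, 0.1527]
ee_rot: [-3.141, 0.001, -2.249]
force: [0.2, 0.0, -0.1]
width: 0.0868
gripper_force: 0.0
```

Call:
jog_arm(steps=[[[0,0.16,0.18,-0.1,0,0,-0.87],[0,0.16,0.18,-0.1,0,0,-0.87],[0,0.16,0.18,-0.1,0,0,-0.87],[0,0.16,0.18,-0.1,0,0,-0.87],[0,0.16,0.18,-0.1,0,0,-0.87],[0,0.16,0.18,-0.1,0,0,-0.87]]])

```text
t: 9.5
eef_pos: [0.4551, -0.0515, 0.1773]
ee_rot: [-3.142, 0.0, -1.572]
force: [0.4, -0.6, 0.0]
width: 0.0876
gripper_force: 0.0
```

Run:
```python
from h import *
f=vision.grab_frame("wrist"); cv2.imwrite("pics/w3.png",f["color"][:,:,::-1])
t=vision.grab_frame("top")
for F in (f,t):
  for nm,lo,hi in [("green",(45,100,50),(80,255,255)),("yel",(18,90,90),(34,255,255)),("blue",(105,130,70),(125,255,255)),("red",(172,130,70),(180,255,255)),("or",(6,130,70),(17,255,255))]:
    for c,s,m in blobs(F,lo,hi,60): print(nm,c.round(1),s,ray(F,*c,.058)[:2].round(4))
y=-1.571
chain((.441,-.053,.11,y),(.441,-.053,.03,y))
```

```text
yel [482.7 267.4] [475 244  13  46 224] [0.2745 0.0343]
yel [153.3 269.5] [150 247  10  43 166] [0.6363 0.0366]
yel [319.8 287.4] [298 279  45  21 738] [0.4532 0.0592]
yel [219.2 307.8] [212 301  14  12 120] [0.5685 0.0856]
blue [168.2 102.3] [   83     0   158   218 16626] [ 0.5951 -0.138 ]
blue [441.9  61. ] [ 421   38   43   47 1581] [ 0.3432 -0.1731]
blue [332.1 185.4] [313 174  39  21 662] [ 0.4408 -0.0582]
blue [333.9 205.2] [326 200  19  11 106] [ 0.4387 -0.0372]
yel [287.2 155.9] [ 260  137   56   39 1962] [0.6247 0.1464]
blue [414.2 152.8] [394 138  32  36 486] [ 0.6283 -0.2177]
blue [351.6 153.7] [342 147  24  16 213] [ 0.6285 -0.0386]
blue [451.4 190.8] [445 185  14  13 141] [ 0.5166 -0.3174]
blue [402.4 252.7] [396 247  14  13 146] [ 0.3453 -0.172 ]
at [ 0.455  -0.0515  0.1772] -1.574 t 9.6 w 0.0876 q1,6 0.32 -0.32
(0.441, -0.053, 0.11, -1.571) -> [0.006, 0.056, 0.269] [0.0, -0.0, -0.004] rows 1.4
(0.441, -0.053, 0.03, -1.571) -> [-0.0, -0.0, 0.32] [0.0, 0.0, 0.0] rows 1.6
```

View pics/w3.png

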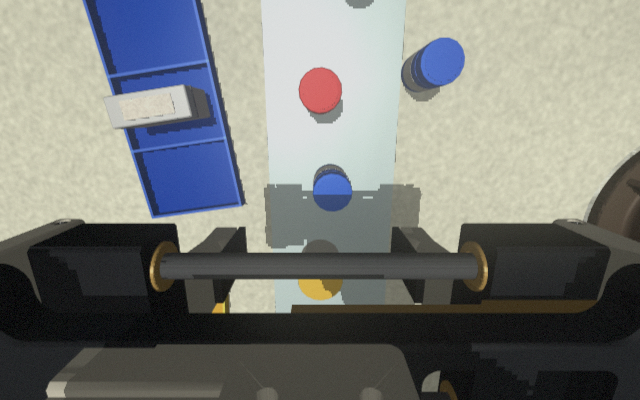

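Wrist view: the box stands in the middle compartment. The target blue jar's cap is at (332,190), red at (320,90), pot at (320,285). I'll descend on the blue jar.

Call:
jog_arm(steps=[[[0,0.008,0.056,0.27,0,0,0],[0,0.008,0.056,0.27,0,0,0],[0,0.008,0.056,0.37,0,0,0],[0,0.008,0.056,0.48,0,0,0],[0,0.008,0.056,0.56,0,0,0],[0,0.008,0.056,0.59,0,0,0],[0,0.008,0.056,0.59,0,0,0]]])

```text
t: 10.3
eef_pos: [0.4405, -0.0536, 0.029]
ee_rot: [3.139, -0.001, -1.571]
force: [0.0, -0.4, -0.4]
width: 0.0876
gripper_force: 0.0
```

Call:
jog_arm(steps=[[[255,0,0,0,0,0,0],[255,0,0,0,0,0,0],[255,0,0,0,0,0,0],[255,0,0,0,0,0,0],[255,0,0,0,0,0,0],[255,0,0,0,0,0,0],[255,0,0,0,0,0,0]]])

```text
t: 11.0
eef_pos: [0.4412, -0.0534, 0.0299]
ee_rot: [-3.141, 0.0, -1.568]
force: [-0.1, -0.1, 1.1]
width: 0.0398
gripper_force: 15.0
```

Run:
```python
from h import *
y=-1.43
chain((.441,-.0535,.16,-1.571),(.606,-.055,.16,y),(.606,-.055,.034,y))
f=vision.grab_frame("wrist")
print(ray(f,320,285,.055))
```

```text
at [ 0.4412 -0.0534  0.0299] -1.568 t 11.0 w 0.0398 q1,6 0.33 -0.32
(0.441, -0.0535, 0.16, -1.571) -> [0.0, 0.001, -0.52] [-0.0, 0.0, 0.003] rows 2.6
(0.606, -0.055, 0.16, -1.43) -> [0.006, -0.66, -0.0] [0.0, 0.0, -0.18] rows 3.3
(0.606, -0.055, 0.034, -1.43) -> [0.0, -0.0, 0.504] [0.0, 0.0, 0.0] rows 2.5
[ 0.4398122  -0.03861973  0.055     ]
```

Full diameter gripped (39.8 mm). Lift, carry, lower.

Call:
jog_arm(steps=[[[255,0,0,-0.1,0,0,0],[255,0,0,-0.25,0,0,0],[255,0,0,-0.4,0,0,0],[255,0,0,-0.5,0,0,0],[255,0,0,-0.52,0,0,0]]])

```text
t: 11.55
eef_pos: [0.4426, -0.0531, 0.1628]
ee_rot: [-3.136, 0.001, -1.568]
force: [0.1, -0.7, -0.8]
width: 0.0398
gripper_force: 15.0
```

Call:
jog_arm(steps=[[[255,0,-0.1,0,0,0,-0.02],[255,0,-0.24,0,0,0,-0.08],[255,0,-0.4,0,0,0,-0.12],[255,0.006,-0.55,0,0,0,-0.18],[255,0.006,-0.64,0,0,0,-0.18],[255,0.006,-0.66,0,0,0,-0.18],[255,0.006,-0.66,0,0,0,-0.18]]])

```text
t: 12.25
eef_pos: [0.6056, -0.0546, 0.1578]
ee_rot: [3.138, 0.0, -1.428]
force: [-0.8, -0.5, -0.6]
width: 0.0398
gripper_force: 15.0
```

Call:
jog_arm(steps=[[[255,0,0,0.15,0,0,0],[255,0,0,0.3,0,0,0],[255,0,0,0.4,0,0,0],[255,0,0,0.46,0,0,0],[255,0,0,0.49,0,0,0],[255,0,0,0.5,0,0,0],[255,0,0,0.5,0,0,0]]])

```text
t: 12.95
eef_pos: [0.606, -0.0544, 0.0353]
ee_rot: [-3.141, -0.0, -1.427]
force: [-0.6, -0.4, -0.5]
width: 0.0398
gripper_force: 15.0
```

Run:
```python
from h import *
chain((.606,-.055,.034,-1.43))
```

```text
at [ 0.606  -0.0544  0.0353] -1.427 t 12.9 w 0.0398 q1,6 0.23 -0.09
(0.606, -0.055, 0.034, -1.43) -> [0.002, 0.0, 0.005] [-0.0, -0.0, 0.004] rows 0.0
```

Call:
jog_arm(steps=[[[255,0,0,0.006,0,0,0],[255,0,0,0.006,0,0,0],[60,0,0,0.006,0,0,0],[0,0,0,0.006,0,0,0],[0,0,0,0.006,0,0,0],[0,0,0,0.006,0,0,0],[0,0,0,0.006,0,0,0],[0,0,0,0.006,0,0,0]]])

```text
t: 13.75
eef_pos: [0.6061, -0.0545, 0.0333]
ee_rot: [3.142, -0.0, -1.427]
force: [0.8, 0.7, -0.0]
width: 0.0822
gripper_force: 0.0
```

Call:
jog_arm(steps=[[[0,0,0,-0.1,0,0,0],[0,0,0,-0.25,0,0,0],[0,0,0,-0.4,0,0,0],[0,0,0,-0.55,0,0,0],[0,0,0,-0.55,0,0,0]]])

```text
t: 14.25
eef_pos: [0.6093, -0.0544, 0.1769]
ee_rot: [-3.132, -0.001, -1.426]
force: [1.3, 0.5, 0.5]
width: 0.0878
gripper_force: 0.0
```

Run:
```python
from h import *
chain((.45,-.13,.18,-1.571))
```

```text
at [ 0.6093 -0.0544  0.1769] -1.426 t 14.2 w 0.0878 q1,6 0.23 -0.09
(0.45, -0.13, 0.18, -1.571) -> [0.207, 0.674, -0.019] [-0.012, -0.0, 0.185] rows 3.5
```

Call:
jog_arm(steps=[[[0,0.21,0.66,0,0,0,0.185],[0,0.21,0.66,0,0,0,0.185],[0,0.21,0.66,0,0,0,0.185],[0,0.21,0.66,0,0,0,0.185],[0,0.21,0.66,0,0,0,0.185],[0,0.21,0.66,0,0,0,0.185]]])

```text
t: 14.85
eef_pos: [0.4503, -0.1303, 0.1712]
ee_rot: [-3.14, 0.0, -1.573]
force: [0.4, 0.4, -0.0]
width: 0.0875
gripper_force: 0.0
```

Run:
```python
from h import *
f=vision.grab_frame("wrist"); cv2.imwrite("pics/w4.png",f["color"][:,:,::-1])
t=vision.grab_frame("top"); cv2.imwrite("pics/t4.png",t["color"][:,:,::-1])
for F,n in ((f,"w"),(t,"t")):
  for nm,lo,hi in [("red",(172,130,50),(180,255,255)),("red2",(0,130,50),(5,255,255)),("or",(6,130,50),(17,255,255)),("yel",(18,90,80),(34,255,255))]:
    for c,s,m in blobs(F,lo,hi,60): print(n,nm,c.round(1),s,ray(F,*c,.06)[:2].round(4))
y=-1.571
chain((.4535,-.149,.03,y))
```

```text
w red2 [314.5 176.1] [ 295  157   40   39 1186] [ 0.4538 -0.1481]
w or [355.1  41.2] [ 334   20   40   44 1247] [ 0.4181 -0.2661]
w yel [479.5 262.9] [466 242  22  49 383] [ 0.2795 -0.0544]
w yel [153.7 269.6] [149 245  13  46 205] [ 0.6261 -0.0469]
t yel [286.7 155.5] [ 260  137   56   38 1919] [0.6254 0.1475]
at [ 0.4511 -0.1299  0.1709] -1.572 t 14.9 w 0.0874 q1,6 0.14 -0.14
(0.4535, -0.149, 0.03, -1.571) -> [0.076, -0.009, 0.563] [-0.001, -0.0, -0.001] rows 2.8
```

View pics/w4.png

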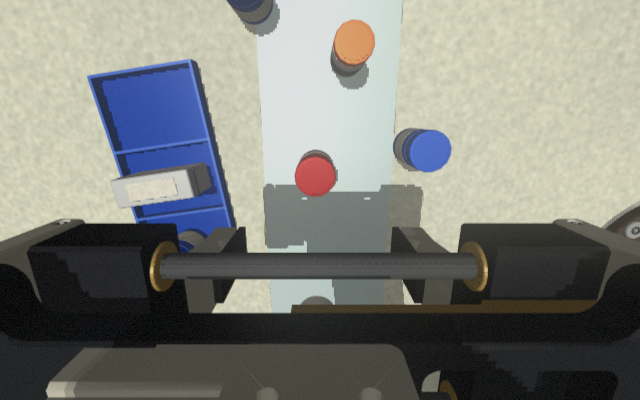

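Wrist view: the red jar's cap is at (315,175), world (.4538,-.148), with the look-alike (428,150) clear of the fingers. The orange tube is at (355,41).

Call:
jog_arm(steps=[[[0,0.072,-0.01,0.15,0,0,0],[0,0.072,-0.01,0.3,0,0,0],[0,0.072,-0.01,0.44,0,0,0],[0,0.072,-0.01,0.53,0,0,0],[0,0.072,-0.01,0.56,0,0,0],[0,0.072,-0.01,0.56,0,0,0]]])

```text
t: 15.55
eef_pos: [0.4527, -0.1479, 0.0297]
ee_rot: [3.139, -0.0, -1.572]
force: [0.3, 0.7, 0.3]
width: 0.0881
gripper_force: 0.0
```

Call:
jog_arm(steps=[[[255,0,0,0,0,0,0],[255,0,0,0,0,0,0],[255,0,0,0,0,0,0],[255,0,0,0,0,0,0],[255,0,0,0,0,0,0],[255,0,0,0,0,0,0],[255,0,0,0,0,0,0]]])

```text
t: 16.25
eef_pos: [0.4529, -0.1481, 0.031]
ee_rot: [-3.141, 0.0, -1.572]
force: [0.3, 0.5, 2.2]
width: 0.0396
gripper_force: 15.0
```

Run:
```python
from h import *
y=-1.43
p=arm.get_state()["eef_pos"]
chain((p[0],p[1],.17,-1.571),(.628,-.212,.17,y),(.628,-.212,p[2]+.0045,y))
```

```text
at [ 0.4529 -0.1481  0.031 ] -1.572 t 16.2 w 0.0396 q1,6 0.1 -0.1
(np.float64(0.4529300096770922), np.float64(-0.1480976109261231), 0.17, -1.571) -> [-0.0, -0.0, -0.556] [-0.0, 0.0, -0.001] rows 2.8
(0.628, -0.212, 0.17, -1.43) -> [0.255, -0.7, -0.0] [0.0, 0.0, -0.18] rows 3.7
(0.628, -0.212, np.float64(0.03546766345896456), -1.43) -> [0.0, -0.0, 0.538] [0.0, 0.0, 0.0] rows 2.7
```

Call:
jog_arm(steps=[[[255,0,0,-0.1,0,0,0],[255,0,0,-0.25,0,0,0],[255,0,0,-0.4,0,0,0],[255,0,0,-0.52,0,0,0],[255,0,0,-0.56,0,0,0],[255,0,0,-0.56,0,0,0]]])

```text
t: 16.85
eef_pos: [0.4535, -0.148, 0.172]
ee_rot: [-3.139, 0.0, -1.572]
force: [0.1, 0.7, -1.1]
width: 0.0397
gripper_force: 15.0
```

Call:
jog_arm(steps=[[[255,0.03,-0.1,0,0,0,-0.02],[255,0.08,-0.24,0,0,0,-0.08],[255,0.14,-0.4,0,0,0,-0.12],[255,0.2,-0.55,0,0,0,-0.18],[255,0.24,-0.66,0,0,0,-0.18],[255,0.255,-0.7,0,0,0,-0.18],[255,0.255,-0.7,0,0,0,-0.18]]])

```text
t: 17.55
eef_pos: [0.6275, -0.2123, 0.1675]
ee_rot: [3.137, 0.001, -1.432]
force: [0.4, -0.5, -1.3]
width: 0.0395
gripper_force: 15.0
```

Call:
jog_arm(steps=[[[255,0,0,0.15,0,0,0],[255,0,0,0.3,0,0,0],[255,0,0,0.42,0,0,0],[255,0,0,0.49,0,0,0],[255,0,0,0.53,0,0,0],[255,0,0,0.54,0,0,0],[255,0,0,0.54,0,0,0]]])

```text
t: 18.25
eef_pos: [0.6276, -0.2119, 0.0361]
ee_rot: [-3.141, -0.0, -1.431]
force: [0.8, -0.5, -0.2]
width: 0.0395
gripper_force: 15.0
```

Call:
jog_arm(steps=[[[255,0,0,0.005,0,0,0],[255,0,0,0.005,0,0,0],[60,0,0,0.005,0,0,0],[0,0,0,0.005,0,0,0],[0,0,0,0.005,0,0,0],[0,0,0,0.005,0,0,0],[0,0,0,0.005,0,0,0],[0,0,0,0.005,0,0,0]]])

```text
t: 19.05
eef_pos: [0.6277, -0.2121, 0.0345]
ee_rot: [3.142, -0.0, -1.431]
force: [0.3, 0.0, -0.3]
width: 0.0822
gripper_force: 0.0
```

Call:
jog_arm(steps=[[[0,0,0,-0.1,0,0,0],[0,0,0,-0.25,0,0,0],[0,0,0,-0.4,0,0,0],[0,0,0,-0.55,0,0,0],[0,0,0,-0.6,0,0,0],[0,0,0,-0.6,0,0,0]]])

```text
t: 19.65
eef_pos: [0.629, -0.2123, 0.1875]
ee_rot: [-3.137, -0.001, -1.431]
force: [-0.4, -0.2, -0.8]
width: 0.0876
gripper_force: 0.0
```

Run:
```python
from h import *
chain((.42,-.245,.18,-1.571))
```

```text
at [ 0.629  -0.2123  0.1875] -1.431 t 19.6 w 0.0876 q1,6 -0.03 0.17
(0.42, -0.245, 0.18, -1.571) -> [0.013, 0.846, 0.026] [-0.006, -0.001, 0.179] rows 4.2
```

Call:
jog_arm(steps=[[[0,0.013,0.845,0,0,0,0.18],[0,0.013,0.845,0,0,0,0.18],[0,0.013,0.845,0,0,0,0.18],[0,0.013,0.845,0,0,0,0.18],[0,0.013,0.845,0,0,0,0.18],[0,0.013,0.845,0,0,0,0.18]]])

```text
t: 20.25
eef_pos: [0.4168, -0.2449, 0.1841]
ee_rot: [3.141, 0.0, -1.573]
force: [-0.4, 0.8, 0.1]
width: 0.0874
gripper_force: 0.0
```

Run:
```python
from h import *
f=vision.grab_frame("wrist"); cv2.imwrite("pics/w5.png",f["color"][:,:,::-1])
for nm,lo,hi in [("or",(6,130,50),(17,255,255))]:
    for c,s,m in blobs(f,lo,hi,200): print(nm,c.round(1),s,ray(f,*c,.073)[:2].round(4))
chain((.4195,-.2635,.04,-1.571))
```

```text
or [313.6 176.3] [297 160  34  33 869] [ 0.4209 -0.2625]
at [ 0.4185 -0.2449  0.1843] -1.573 t 20.3 w 0.0878 q1,6 -0.12 0.12
(0.4195, -0.2635, 0.04, -1.571) -> [0.074, -0.004, 0.577] [-0.0, 0.0, -0.002] rows 2.9
```

View pics/w5.png

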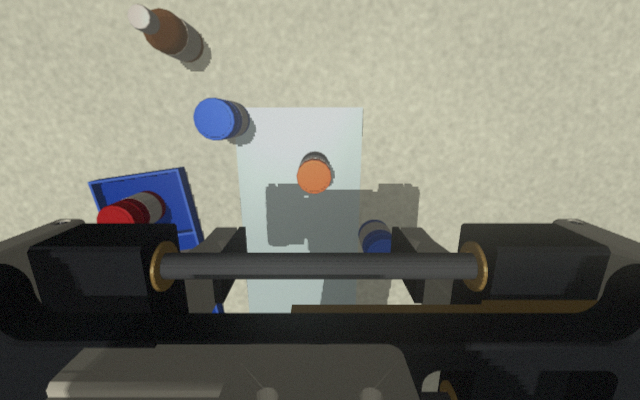

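Wrist view: the tube cap is at (314,176), world (.4205,-.263), with its neighbours clear. The red jar is upright in its end compartment.

Call:
jog_arm(steps=[[[0,0.072,-0.008,0.15,0,0,0],[0,0.072,-0.008,0.3,0,0,0],[0,0.072,-0.008,0.44,0,0,0],[0,0.072,-0.008,0.54,0,0,0],[0,0.072,-0.008,0.58,0,0,0],[0,0.072,-0.008,0.58,0,0,0]]])

```text
t: 20.9
eef_pos: [0.4208, -0.2625, 0.0378]
ee_rot: [3.138, 0.001, -1.572]
force: [0.4, -0.2, 0.7]
width: 0.0874
gripper_force: 0.0
```

Call:
jog_arm(steps=[[[255,0,0,0,0,0,0],[255,0,0,0,0,0,0],[255,0,0,0,0,0,0],[255,0,0,0,0,0,0],[255,0,0,0,0,0,0],[255,0,0,0,0,0,0],[255,0,0,0,0,0,0]]])

```text
t: 21.6
eef_pos: [0.421, -0.2628, 0.0397]
ee_rot: [-3.141, -0.0, -1.572]
force: [0.1, -0.1, 0.4]
width: 0.0375
gripper_force: 0.0
```

Call:
jog_arm(steps=[[[255,0,0,-0.1,0,0,0],[255,0,0,-0.25,0,0,0],[255,0,0,-0.4,0,0,0],[255,0,0,-0.52,0,0,0],[255,0,0,-0.6,0,0,0],[255,0,0,-0.6,0,0,0]]])

```text
t: 22.2
eef_pos: [0.4225, -0.2633, 0.1927]
ee_rot: [-3.136, -0.002, -1.572]
force: [-0.2, -0.4, -0.1]
width: 0.0335
gripper_force: 15.0
```

Run:
```python
from h import *
y=-1.63
chain((.48,-.04,.19,-1.571),(.61,.14,.19,y),(.637,.19,.19,y),(.637,.19,.045,y))
```

```text
at [ 0.4225 -0.2633  0.1927] -1.572 t 22.2 w 0.0335 q1,6 -0.16 0.16
(0.48, -0.04, 0.19, -1.571) -> [-0.894, -0.229, 0.011] [-0.007, -0.002, -0.001] rows 4.6
(0.61, 0.14, 0.19, -1.63) -> [-0.72, -0.52, -0.0] [0.0, -0.0, 0.075] rows 4.4
(0.637, 0.19, 0.19, -1.63) -> [-0.206, -0.096, -0.0] [0.0, 0.0, 0.0] rows 1.1
(0.637, 0.19, 0.045, -1.63) -> [0.0, -0.0, 0.58] [0.0, 0.0, 0.0] rows 2.9
```

The lift began just as the fingers met the tube, so it may sit a little low in the grasp. I'll carry it and then measure its height.

Call:
jog_arm(steps=[[[255,-0.1,-0.02,0,0,0,0],[255,-0.25,-0.06,0,0,0,0],[255,-0.42,-0.1,0,0,0,0],[255,-0.6,-0.15,0,0,0,0],[255,-0.75,-0.19,0,0,0,0],[255,-0.86,-0.22,0,0,0,0],[255,-0.89,-0.23,0,0,0,0]]])

```text
t: 22.9
eef_pos: [0.4789, -0.038, 0.1887]
ee_rot: [3.141, 0.0, -1.57]
force: [-0.2, -0.0, -0.3]
width: 0.0336
gripper_force: 15.0
```

Call:
jog_arm(steps=[[[255,-0.12,-0.08,0,0,0,0.03],[255,-0.27,-0.18,0,0,0,0.07],[255,-0.42,-0.28,0,0,0,0.07],[255,-0.57,-0.38,0,0,0,0.07],[255,-0.75,-0.5,0,0,0,0.07],[255,-0.88,-0.58,0,0,0,0.07],[255,-0.93,-0.61,0,0,0,0.07],[255,-0.93,-0.61,0,0,0,0.07]]])

```text
t: 23.7
eef_pos: [0.6318, 0.193, 0.1875]
ee_rot: [3.139, -0.001, -1.626]
force: [-0.6, 0.7, -0.6]
width: 0.0336
gripper_force: 15.0
```

Run:
```python
from h import *
chain((.637,.19,.09,-1.63))
s=arm.get_state();x,y,z=s["eef_pos"]
for n in ("scene","wrist"):
  f=vision.grab_frame(n); cv2.imwrite(f"pics/{n}6.png",f["color"][:,:,::-1])
  for nm,lo,hi in [("or",(4,130,40),(17,255,255))]:
    for c,b,m in blobs(f,lo,hi,30): print(n,c.round(1),b)
  print([proj(f,np.array([x,y,z+d])).round(1).tolist() for d in (-.06,-.04,.02,.034)])
sc=cv2.imread("pics/scene6.png"); cv2.imwrite("pics/c6.png",cv2.resize(sc[130:330,230:430],None,fx=3,fy=3,interpolation=cv2.INTER_CUBIC))
```

```text
at [0.6318 0.193  0.1875] -1.626 t 23.7 w 0.0336 q1,6 0.59 -0.65
(0.637, 0.19, 0.09, -1.63) -> [0.01, -0.022, 0.39] [0.003, -0.002, 0.005] rows 2.0
scene [123.9  47. ] [120  44   9   6  35]
scene [204.1 155.6] [200 153   8   6  37]
scene [235.  192.6] [231 188  10  11  83]
[[342.3, 240.6], [342.5, 237.5], [343.1, 227.9], [343.3, 225.6]]
wrist [318.7 241.1] [ 288  226   62   27 1280]
wrist [318.3 283.9] [293 279  52  13 492]
[[316.9, 211.3], [316.8, 219.7], [316.4, 257.4], [316.3, 270.7]]
```

View pics/c6.png

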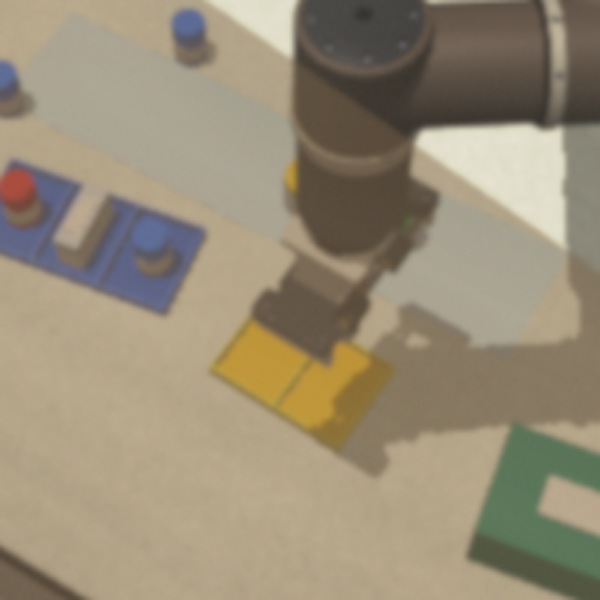

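Run:
```python
from h import *
s=arm.get_state();x,y,z=s["eef_pos"]
f=vision.grab_frame("wrist")
for d in np.arange(0,.036,.005): print(d.round(3),proj(f,np.array([x,y-.017,z+d])).round(1))
for d in (-.06,-.05,-.04,-.03): print("bot",d,proj(f,np.array([x,y-.017,z+d])).round(1))
cv2.imwrite("pics/c7.png",cv2.resize(f["color"][150:300,240:400,::-1],None,fx=3.5,fy=3.5))
```

```text
0.0 [316. 214.]
0.005 [315.9 216.8]
0.01 [315.9 219.7]
0.015 [315.8 222.9]
0.02 [315.7 226.3]
0.025 [315.7 229.9]
0.03 [315.6 233.7]
0.035 [315.5 237.8]
bot -0.06 [316.5 189.7]
bot -0.05 [316.4 192.8]
bot -0.04 [316.3 196.3]
bot -0.03 [316.2 200.1]
```

View pics/c7.png

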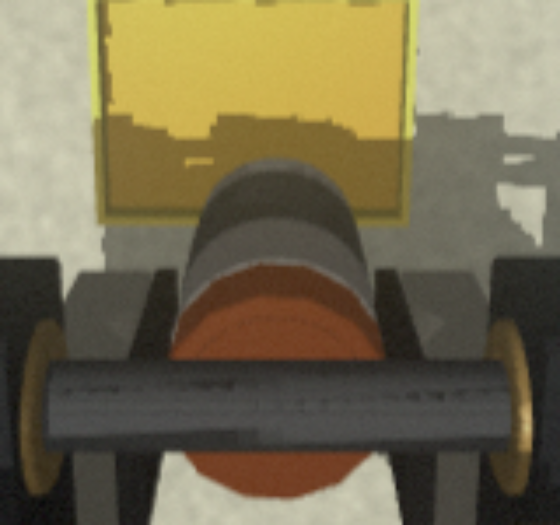

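Crop: the tube hangs straight, with cap lower edge at row 225 and tube bottom at row 195. That puts its bottom about 41–43 mm below the TCP, so it hasn't slipped. Lowering.

Call:
jog_arm(steps=[[[255,0.01,-0.02,0.15,0,0,0],[255,0.01,-0.02,0.3,0,0,0],[255,0.01,-0.02,0.42,0,0,0],[255,0.01,-0.02,0.5,0,0,0],[255,0.01,-0.02,0.54,0,0,0],[255,0.01,-0.02,0.555,0,0,0],[255,0.01,-0.02,0.555,0,0,0],[255,0.01,-0.02,0.555,0,0,0]]])

```text
t: 24.65
eef_pos: [0.6371, 0.1893, 0.0523]
ee_rot: [-3.14, 0.001, -1.627]
force: [0.1, -0.2, -0.4]
width: 0.0338
gripper_force: 15.0
```

Call:
jog_arm(steps=[[[255,0,0,0.004,0,0,0],[255,0,0,0.004,0,0,0]]])

```text
t: 24.85
eef_pos: [0.6367, 0.1894, 0.0506]
ee_rot: [-3.141, 0.001, -1.627]
force: [-0.3, 0.3, -0.7]
width: 0.0335
gripper_force: 15.0
```

Call:
jog_arm(steps=[[[255,0,0,0.008,0,0,0],[255,0,0,0.012,0,0,0],[255,0,0,0.012,0,0,0]]])

```text
t: 25.15
eef_pos: [0.6369, 0.1894, 0.0489]
ee_rot: [-3.14, 0.0, -1.626]
force: [-3.1, -0.7, 13.0]
width: 0.0335
gripper_force: 15.0
```

Call:
jog_arm(steps=[[[255,0,0,0.007,0,0,0],[255,0,0,0.007,0,0,0],[255,0,0,0.007,0,0,0]]])

```text
t: 25.45
eef_pos: [0.6371, 0.1894, 0.0482]
ee_rot: [-3.139, 0.001, -1.626]
force: [-6.1, -1.1, 19.3]
width: 0.0336
gripper_force: 15.0
```

Contact at about z 0.049. I'll ease off, release and rise.

Call:
jog_arm(steps=[[[255,0,0,-0.014,0,0,0],[255,0,0,-0.014,0,0,0],[100,0,0,-0.014,0,0,0],[0,0,0,-0.014,0,0,0],[0,0,0,-0.014,0,0,0],[0,0,0,-0.014,0,0,0],[0,0,0,-0.014,0,0,0],[0,0,0,-0.014,0,0,0]]])

```text
t: 26.25
eef_pos: [0.6364, 0.1891, 0.0484]
ee_rot: [3.141, -0.0, -1.627]
force: [-0.4, 0.3, 0.4]
width: 0.0761
gripper_force: 0.0
```

Call:
jog_arm(steps=[[[0,0,0,-0.1,0,0,0],[0,0,0,-0.25,0,0,0],[0,0,0,-0.4,0,0,0],[0,0,0,-0.53,0,0,0],[0,0,0,-0.53,0,0,0]]])

```text
t: 26.75
eef_pos: [0.6391, 0.1902, 0.1871]
ee_rot: [-3.133, 0.004, -1.626]
force: [-0.6, -0.0, 0.8]
width: 0.0872
gripper_force: 0.0
```

Run:
```python
from h import *
chain((.452,.07,.18,-1.571))
```

```text
at [0.6391 0.1902 0.1871] -1.626 t 26.8 w 0.0872 q1,6 0.58 -0.64
(0.452, 0.07, 0.18, -1.571) -> [0.522, 0.721, 0.02] [-0.011, 0.005, -0.07] rows 4.4
```

Call:
jog_arm(steps=[[[0,0.52,0.715,0,0,0,-0.07],[0,0.52,0.715,0,0,0,-0.07],[0,0.52,0.715,0,0,0,-0.07],[0,0.52,0.715,0,0,0,-0.07],[0,0.52,0.715,0,0,0,-0.07],[0,0.52,0.715,0,0,0,-0.07],[0,0.52,0.715,0,0,0,-0.07]]])

```text
t: 27.45
eef_pos: [0.4508, 0.0695, 0.1816]
ee_rot: [-3.14, 0.001, -1.572]
force: [0.7, -0.0, -0.6]
width: 0.0877
gripper_force: 0.0
```

Run:
```python
from h import *
f=vision.grab_frame("wrist")
for c,s,m in blobs(f,(18,90,60),(34,255,255),200): print(c.round(1),s,ray(f,*c,.056)[:2].round(4))
chain((.4525,.05,.028,-1.571))
```

```text
[315.9 171.6] [ 292  148   49   48 1847] [0.4531 0.05  ]
[172.2 207.6] [ 119  179  100   74 4870] [0.6051 0.0883]
[477.7 266.3] [461 242  27  49 588] [0.2723 0.1575]
[153.8 269.8] [150 246  12  45 203] [0.6361 0.1618]
at [0.4513 0.0698 0.1814] -1.572 t 27.5 w 0.0878 q1,6 0.59 -0.59
(0.4525, 0.05, 0.028, -1.571) -> [0.079, -0.004, 0.613] [-0.001, 0.001, -0.001] rows 3.1
```

Pot at (.453,.050), agreeing with the top view. Descend and grip.

Call:
jog_arm(steps=[[[0,0.079,-0.006,0.15,0,0,0],[0,0.079,-0.006,0.3,0,0,0],[0,0.079,-0.006,0.45,0,0,0],[0,0.079,-0.006,0.55,0,0,0],[0,0.079,-0.006,0.61,0,0,0],[0,0.079,-0.006,0.61,0,0,0],[0,0.079,-0.006,0.61,0,0,0]]])

```text
t: 28.2
eef_pos: [0.4527, 0.05, 0.0283]
ee_rot: [3.141, -0.001, -1.572]
force: [0.4, 1.2, 0.1]
width: 0.0875
gripper_force: 0.0
```

Call:
jog_arm(steps=[[[255,0,0,0,0,0,0],[255,0,0,0,0,0,0],[255,0,0,0,0,0,0],[255,0,0,0,0,0,0],[255,0,0,0,0,0,0],[255,0,0,0,0,0,0],[255,0,0,0,0,0,0],[255,0,0,0,0,0,0]]])

```text
t: 29.0
eef_pos: [0.4523, 0.0497, 0.0288]
ee_rot: [-3.141, 0.0, -1.572]
force: [-1.3, -0.3, 5.2]
width: 0.0497
gripper_force: 15.0
```

Run:
```python
from h import *
y=-1.63
p=arm.get_state()["eef_pos"]
chain((p[0],p[1],.16,-1.571),(.633,.112,.16,y),(.633,.112,p[2]+.0045,y))
```

```text
at [0.4523 0.0497 0.0288] -1.572 t 29.0 w 0.0497 q1,6 0.54 -0.55
(np.float64(0.45225051127067495), np.float64(0.04974761304474334), 0.16, -1.571) -> [-0.0, -0.0, -0.525] [-0.0, 0.0, -0.001] rows 2.6
(0.633, 0.112, 0.16, -1.63) -> [-0.249, -0.723, -0.0] [0.0, -0.0, 0.075] rows 3.8
(0.633, 0.112, np.float64(0.03333766434902438), -1.63) -> [0.0, -0.0, 0.507] [0.0, 0.0, 0.0] rows 2.5
```

Call:
jog_arm(steps=[[[255,0,0,-0.1,0,0,0],[255,0,0,-0.25,0,0,0],[255,0,0,-0.4,0,0,0],[255,0,0,-0.5,0,0,0],[255,0,0,-0.53,0,0,0],[255,0,0,-0.53,0,0,0]]])

```text
t: 29.6
eef_pos: [0.4524, 0.0499, 0.1617]
ee_rot: [-3.14, 0.001, -1.572]
force: [-0.5, -0.2, -1.7]
width: 0.0497
gripper_force: 15.0
```

Call:
jog_arm(steps=[[[255,-0.03,-0.1,0,0,0,0.01],[255,-0.08,-0.24,0,0,0,0.03],[255,-0.14,-0.4,0,0,0,0.05],[255,-0.2,-0.56,0,0,0,0.075],[255,-0.24,-0.68,0,0,0,0.075],[255,-0.25,-0.72,0,0,0,0.075],[255,-0.25,-0.72,0,0,0,0.075]]])

```text
t: 30.3
eef_pos: [0.6321, 0.1118, 0.1578]
ee_rot: [3.138, -0.002, -1.632]
force: [-0.1, 0.3, -0.4]
width: 0.0495
gripper_force: 15.0
```

Call:
jog_arm(steps=[[[255,0,0,0.15,0,0,0],[255,0,0,0.3,0,0,0],[255,0,0,0.4,0,0,0],[255,0,0,0.46,0,0,0],[255,0,0,0.5,0,0,0],[255,0,0,0.505,0,0,0],[255,0,0,0.505,0,0,0]]])

```text
t: 31.0
eef_pos: [0.632, 0.1119, 0.0352]
ee_rot: [-3.141, 0.0, -1.631]
force: [0.0, 1.0, -0.9]
width: 0.0499
gripper_force: 15.0
```

Call:
jog_arm(steps=[[[255,0,0,0.006,0,0,0],[255,0,0,0.006,0,0,0],[100,0,0,0.006,0,0,0],[0,0,0,0.006,0,0,0],[0,0,0,0.006,0,0,0],[0,0,0,0.006,0,0,0],[0,0,0,0.006,0,0,0],[0,0,0,0.006,0,0,0]]])

```text
t: 31.8
eef_pos: [0.6322, 0.1119, 0.0333]
ee_rot: [3.142, -0.0, -1.631]
force: [-0.9, 0.3, 0.4]
width: 0.0851
gripper_force: 0.0
```

Call:
jog_arm(steps=[[[0,0,0,-0.1,0,0,0],[0,0,0,-0.25,0,0,0],[0,0,0,-0.4,0,0,0],[0,0,0,-0.55,0,0,0],[0,0,0,-0.7,0,0,0],[0,0,0,-0.7,0,0,0]]])

```text
t: 32.4
eef_pos: [0.6351, 0.1126, 0.2149]
ee_rot: [-3.132, 0.003, -1.63]
force: [-0.3, -0.1, 0.4]
width: 0.0876
gripper_force: 0.0
```

Call:
jog_arm(steps=[[[0,0,0.8,0,0,0,0],[0,0,0.8,0,0,0,0],[0,0,0.8,0,0,0,0],[0,0,0.8,0,0,0,0],[0,0,0.8,0,0,0,0],[0,0,0.8,0,0,0,0]]])

```text
t: 33.0
eef_pos: [0.432, 0.1243, 0.2092]
ee_rot: [-3.14, 0.002, -1.629]
force: [0.9, 0.1, 0.8]
width: 0.0877
gripper_force: 0.0
```

Run:
```python
from h import *
f=vision.grab_frame("top"); g=vision.grab_frame("scene")
a=cv2.resize(f["color"][110:240,240:470,::-1],(800,452),interpolation=cv2.INTER_CUBIC)
b=g["color"][100:320,180:500,::-1]; b=cv2.resize(b,(800,550),interpolation=cv2.INTER_CUBIC)
cv2.imwrite("pics/end_t.png",a); cv2.imwrite("pics/end_s.png",b)
```

```text
(no output)
```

View pics/end_s.png

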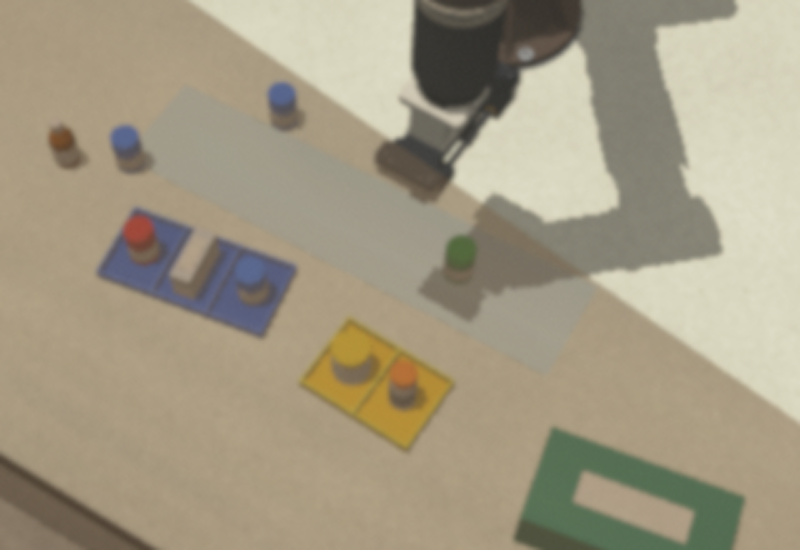

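View pics/end_t.png

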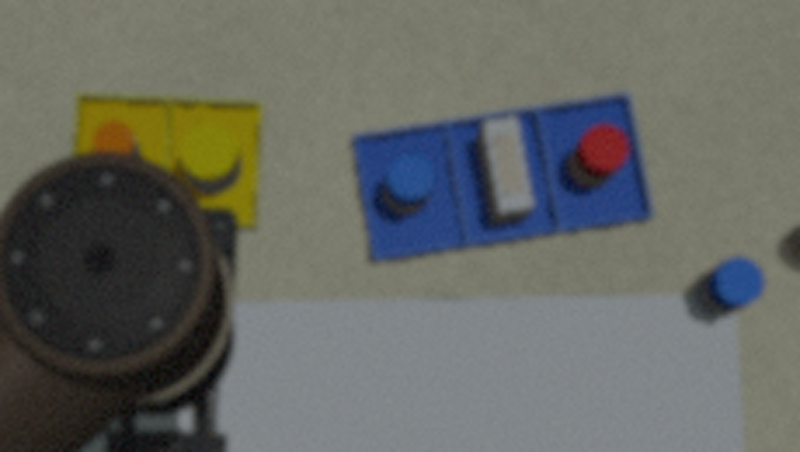

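The end views show red (602,148), box (507,165) and blue (408,178) upright in the blue tray, and the pot and tube upright in the yellow one. The green jar, tissue box and dropper bottle are in place, and the arm is clear.

```bash
python3 -c "
from station import arm
print(arm.job_done())"
```

```text
the job is handed in; nothing more can be done
None
```

Both kits are made up and the job is handed in at about 33 s of robot time; the last pictures showed all five items upright in their compartments and the three bystanders in place, but no verdict came back.

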